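Stand the slumped books back up and close the row

TASK

The bookend has slid away from the row of books beside the small drawer unit, and the two end books have slumped over on to it. With the fingertips, push the two leaning books back until they stand upright in line with the row, leaving the bookend where it is meanwhile so that its edge does not scrape along the cover; then slide the bookend along the desk until it stands square against the last book and the row is closed up with no gaps. Only push: do not lift any book or the bookend, and leave the other things on the desk alone.

Things in the scene. Friction and masses are not known exactly. Their poses are not given: they have to be found in the camera images.
- drawers: White desk drawer unit, 220 deep (x) x 170 wide (y) x 200 mm high, fixed. Origin: centre of its underside. Fronts face its -x. The book row stands against its -y side (85 mm from the origin) and runs along -y, centred 20 mm to -x: book_a, b, c, d, bookend. Upright and closed up, the four books measure 123 mm, so book_d's outer face is 208 mm from the unit's origin.
- book_a: First book, upright, against the unit; blue cover, 150 deep x 38 thick x 212 mm high, 0.6 kg. z up its height, x spine to fore-edge, y (thickness) towards the unit. Origin: centre of its bottom. Stiff; stands alone when upright.
- book_b: Second book, upright; brown cover, 145 deep x 27 thick x 205 mm high, 0.4 kg. z up its height, x spine to fore-edge, y (thickness) towards the unit. Origin: centre of its bottom. Stiff; stands alone when upright.
- book_c: Third book, top leaning away from the unit by 28 to 37 degrees, foot by book_b; grey cover, 150 deep x 32 thick x 208 mm high, about 0.5 kg. z up its height, x spine to fore-edge, y (thickness) towards the unit. Origin: centre of its bottom. Stiff; stands alone when upright.
- book_d: Last book, leaning like book_c and flat on it, resting on the bookend's top inner edge, its top about 25 mm past that edge. Pushed to the unit it takes book_c up too; book_b stops them. Green, 142 deep x 26 thick x 198 mm high, 0.4 kg. z up its height, x spine to fore-edge, y (thickness) towards the unit. Origin: centre of its bottom. Stiff; stands alone when upright.
- bookend: Loose L-shaped beech bookend, 0.6 kg: upright board 100 (x) x 28 (y) x 125 mm high on the books' side, foot block 55 (y) x 40 mm high away from them. Origin: centre of its underside; book face 41.5 mm to +y, end of foot 41.5 mm to -y; z up. Slides with 2 to 6 N; pushed low on the end of the foot it stays flat, pushed high it tips.
- bookend_face (a point): Point on the middle of the bookend's inner face (the one that meets the last book), 20 mm above the desk.
- power_bank: Bystander: black power bank lying in front of the row, 68 x 142 x 16 mm. Origin: centre of its underside.
- eraser: Bystander: white eraser in a card sleeve, 22 x 45 x 12 mm, in front of the leaning books. Origin: centre of its underside.
- mug: Bystander: white mug, 76 mm across, 92 mm high, behind the bookend. Origin: centre of its underside.
- tissue_pack: Bystander: yellow pack 60 x 100 x 42 mm, behind the row. Origin: centre of its underside.
- earbud_case: Bystander: black earbud case 48 x 60 x 26 mm, past the bookend towards the robot's side. Origin: centre of its underside.
- calculator: Bystander: black calculator 155 x 80 x 16 mm, lying at the right. Origin: centre of its underside.
- water_bottle: Bystander: water bottle, 64 mm across, 220 mm high, at the right. Origin: centre of its underside.
There are look-alikes about, which are no part of the job. What is meant by the bookend is not turquoise, and is the larger of those in its own colour. Leave any yellow look-alike of the book_d alone.

How it is judged (in metres and radians):
On the way:
1. the two slumped books stand upright (within 4 degrees) while the bookend is still within 30 mm of where it was (angle between each of book_c, book_d's own z axis and vertical below 0.07 rad and distance of bookend_face from where it was at the start of the episode below 0.03 m), for 0.3 s.
At the end, for the whole second after the job is handed in: All four books and the bookend stand on the desk at rest, upright within 3.5 degrees, square to the row within 8 degrees; books in line within 30 mm, bookend within 40 mm; bookend against the last book, the gaps in the row totalling at most 9 mm (angle between each of book_a, book_b, book_c, book_d's own z axis and vertical below 0.07 rad and height (world z) of each of book_a, book_b, book_c, book_d below 0.008 m and angle between the y axis of each of book_a, book_b, book_c, book_d, bookend and the y axis of drawers, either way round below 0.15 rad and x of book_a in the frame of drawers between -0.052 and 0.012 m and linear speed of each of book_a, book_b, book_c, book_d, bookend below 0.01 m/s and x of book_b in the frame of drawers between -0.052 and 0.012 m and x of book_c in the frame of drawers between -0.052 and 0.012 m and x of book_d in the frame of drawers between -0.052 and 0.012 m and angle between bookend's own z axis and vertical below 0.06 rad and height (world z) of bookend below 0.006 m and x of bookend in the frame of drawers between -0.06 and 0.02 m and y of bookend_face in the frame of drawers between -0.217 and -0.2 m); the robot touches nothing.
It fails at once if a book or the bookend is lifted off the desk (height (world z) of any of book_a, book_b, book_c, book_d, bookend above 0.028 m).
It fails at once if a book falls flat, or the bookend is tipped over (angle between any of book_a, book_b, book_c, book_d's own z axis and vertical above 0.85 rad or angle between bookend's own z axis and vertical above 0.6 rad).
It fails at once if one of the other things on the desk is shifted by more than 30 mm or knocked over (distance of any of power_bank, eraser, mug, tissue_pack, earbud_case, calculator, water_bottle from where it was at the start of the episode above 0.03 m or angle between any of power_bank, eraser, mug, tissue_pack, earbud_case, calculator, water_bottle's own z axis and vertical above 0.4 rad).
It also fails if it takes over 48 s, if anything falls off the work surface, if the arm or the gripper's body presses on something with over 40 N, if the wrist force passes 120 N, or if a joint passes its speed limit or range.

ROBOT

A 7-joint arm with a two-finger parallel gripper is mounted at the origin on the work surface. World frame = base frame: x ahead of the robot, y to its left, z up, the work surface at z = 0. Lengths are in m, angles in degrees, forces in N, time in s.
With the tool pointing down it reaches from about 0.425 to 0.875 m from the base axis. Payload 4.7 kg.
Tool frame: the origin (TCP) lies at the very end of the fingers, on their centre line; the grasp point (between the pads) lies 19 mm behind it (env.grip_point_offset is the distance from the TCP to the grasp point, in m); z points along the fingers, y is the line along which they close (so a half turn about z gives the same grasp; the last joint's range is limited). The gripper opens to 87 mm and grips with 3 to 60 N. Pads are 19 mm wide; open, the fingers measure 117 mm over their backs; the gripper's body (75 mm by 190 mm) begins 51 mm behind the grasp point.
Start: joints at [68.36, 18.392, -4.016, 83.108, 1.295, 78.541, -3.26], TCP at [0.248, -0.601, 0.223] pointing down, gripper open.
Joint ranges: [-163.93, 163.93], [-17.29, 119.83], [-79.2, 71.16], [3.27, 140.29], [-89.18, 269.18], [5.43, 117.66], [-154.24, 154.24]. Speed limits (degrees/s): [147.25, 147.25, 180, 180, 180, 180, 180].

INTERFACE

Orientations are given as [roll, pitch, yaw] about the fixed x, y, z axes, in that order (R = Rz(yaw) Ry(pitch) Rx(roll)).
In Python, from cell import env gives the robot as it stands.
- The arm moves only by the tool jog_arm, never from a script. Its argument "motion" is a list of rows, each an object of numbers: "x", "y", "z": the shift along the tool's x, y, z in cm; "ax", "ay", "az": the turn, a rotation vector about the tool's x, y, z in degrees. In form: [{"x": .., "y": .., "z": .., "ax": .., "ay": .., "az": ..}, ...]. A call has exactly 5 rows; each row shifts and turns the commanded pose from where the row before left it, along the tool's axes as they then stand; what a row does not reach is not made up. A row lasts 1/10 s, in which the tool goes at most 50 mm and 8.59 degrees, less where a joint would pass 70% of its speed; a pose out of reach is approached as far as the arm can. A call is refused whole if a number of a shift passes 5 or a number of a turn 8.59, either way. A call with a gripper value outside its range is refused whole. "claw" is the gripper command: -1 is shut, 1 is fully open, values between are in proportion, set as the call begins (left out, the last holds). The fingers move at their own pace and stop on an object; "squeeze" is the grip in N (left out, the last holds). Time passes only in rows, so rows that do not move let the fingers close, or fill a call up. It gives the time, the measured TCP pose, the force, the opening and the grip force at its end, in the units of the state.
- env.get_obs(): the state, without advancing time (a new reading comes with each control period).
- env.read_camera(name): name is "scene" or "top" or "wrist"; returns the picture (384x512x3 uint8, red, green, blue); there is no depth.
- env.camera_params(name): a dict with "fx", "fy", "cx", "cy" (pixels), "extrinsics" (4x4, takes a point from world to camera coordinates). Camera axes: x right, y up, looking along -z (the intrinsics and any distortion apply to the point x, -y, -z); pixel columns grow to the right and rows downward; lengths in m; the calibration is good to about 2 mm. The wrist camera is an equidistant fisheye: a pixel r from the principal point sees the ray r / f radians off the axis. A picture is of the moment at which its call begins: read the wrist's pose just before it. camera_params takes no time and is no camera call; for the wrist camera it gives the pose at the moment of the call.
- env.sign_off(): hands the job in; it is judged then, once.
The state is a dict: "time_s": time; "qpos": joint angles; "joint_velocities": joint speeds; "effort": joint torques, N m; "tool_pos": TCP position; "tool_rot": TCP orientation; "force": force on the tool from outside, world axes, zero at the start; "wrist_torque": the same for the moment, N m; "grip_width": finger opening in m; "grasp_force": force on a finger pad.
Only numpy, scipy, OpenCV 4.12 (cv2) and the standard library are available. Lean on these libraries where they do the work, as an engineer would, in place of code of your own. Each camera call takes 0.05 s, during which the arm holds its last target. There are 200 camera calls.

## Working session

There is one attempt and no reset: what is moved stays moved. The work goes in short steps, Python scripts to look and compute and a tool call to move; the robot and the scene stay as the last step left them, time stands still between calls to the robot, and variables do not carry over. Pictures are saved under pics/ and viewed, at most 10 in all, crops included, and the job is handed in when it is done.

Besides the shell and the picture viewer there is one more tool, called after "Request:" as name(argument=value, ...) on one line, values as JSON. jog_arm: Moves the arm, as the interface text tells. Its arguments: {"type":"object","properties":{"motion":{"type":"array"},"claw":{"type":"number"},"squeeze":{"type":"number"}},"required":["motion"]}

```bash
mkdir -p pics; ls
python3 - <<'E'
from cell import env
import cv2
for n in("scene","top"):
    p=env.camera_params(n);print(n,p)
    cv2.imwrite(f"pics/{n}0.png",cv2.resize(env.read_camera(n)[:,:,::-1],(800,600),interpolation=cv2.INTER_CUBIC))
o=env.get_obs();print(o)
E
```

```text
pics
scene {'fx': 359.69105239877354, 'fy': 359.69105239877354, 'cx': 256.4896788585209, 'cy': 193.91252929808326, 'extrinsics': array([[-3.07873870e-01, -9.51427180e-01, -4.52825788e-05,
         8.09746241e-02],
       [ 8.98439969e-01, -2.90743313e-01,  3.29050070e-01,
        -5.33712055e-01],
       [-3.13080346e-01,  1.01265235e-01,  9.44312474e-01,
        -8.89409582e-01],
       [ 0.00000000e+00,  0.00000000e+00,  0.00000000e+00,
         1.00000000e+00]])}
top {'fx': 350.7594060460893, 'fy': 350.7594060460893, 'cx': 250.42238369408628, 'cy': 190.4942827021584, 'extrinsics': array([[ 0.02733552, -0.99961941,  0.00371449, -0.11006609],
       [ 0.98078854,  0.02753819,  0.19312039, -0.54685785],
       [-0.19314919, -0.00163591,  0.98116804, -1.03481974],
       [ 0.        ,  0.        ,  0.        ,  1.        ]])}
{'time_s': 0.1, 'qpos': array([68.35973134, 18.43322482, -4.01442474, 83.1691062 ,  1.29567544,
       78.54059907, -3.25765235]), 'joint_velocities': array([-0.02455164, -0.07779355, -0.04608314, -0.10392033, -0.0841698 ,
        0.06263785,  0.0102792 ]), 'effort': array([-9.35311255e-04, -4.92572236e+01, -4.06119442e-01, -3.13399172e+01,
       -6.41707680e-02,  3.95422813e-02,  9.05928755e-05]), 'tool_pos': array([ 0.24794768, -0.60030756,  0.22157827]), 'tool_rot': array([-1.79902336e+02,  6.53835158e-03,  2.24513273e+01]), 'force': array([-0.08766344, -0.47976542, -1.56256804]), 'wrist_torque': array([0.00433113, 0.05396788, 0.02757894]), 'grasp_force': 0.0, 'grip_width': 0.08680326090255243}
```

View pics/scene0.png

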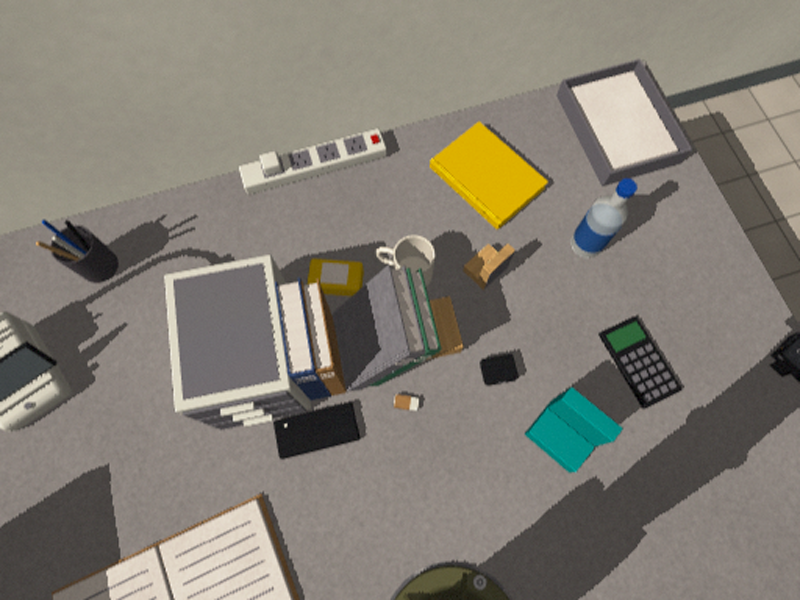

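View pics/top0.png

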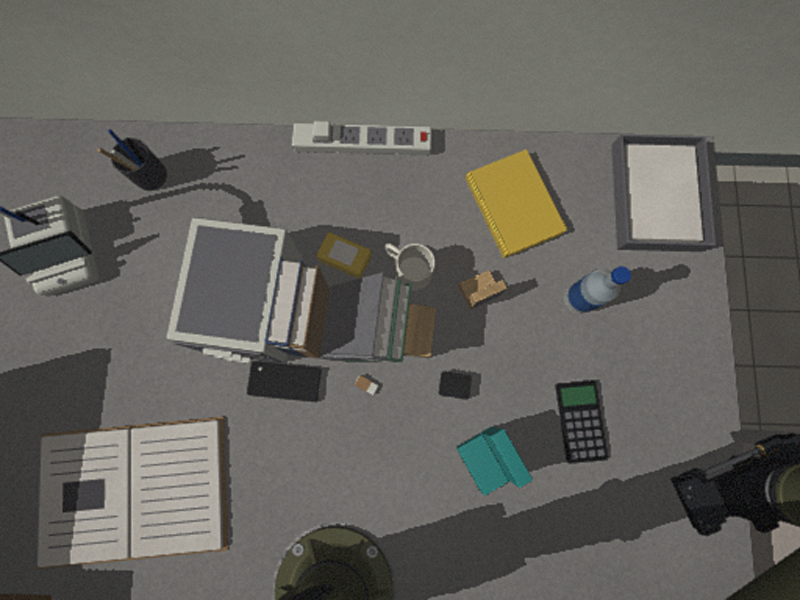

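The scene shows three bookend-like things in the top view: beech at (420,330) by the green book, a smaller beech one at (484,288) and a turquoise one at (495,460). The one at (420,330) is the larger of the beech pair and stands at the row, so it fits. The flat yellow book at (517,203) is the look-alike. I'll confirm the bookend in a crop.

```bash
cat > h.py <<'E'
from cell import env
import numpy as np, cv2
def ray(n,u,v):
    p=env.camera_params(n);E=p["extrinsics"];R,t=E[:3,:3],E[:3,3]
    d=R.T@np.array([(u-p["cx"])/p["fx"],-(v-p["cy"])/p["fy"],-1.]);return -R.T@t,d
def at(n,u,v,z):
    c,d=ray(n,u,v);return c+d*(z-c[2])/d[2]
def proj(n,P):
    p=env.camera_params(n);E=p["extrinsics"];q=E[:3,:3]@np.array(P)+E[:3,3]
    return p["cx"]-p["fx"]*q[0]/q[2],p["cy"]+p["fy"]*q[1]/q[2]
E
python3 - <<'E'
from h import *
a=env.read_camera("top")[130:250,100:320,::-1]; b=env.read_camera("scene")[140:265,100:340,::-1]
a=cv2.resize(a,(600,327),interpolation=cv2.INTER_CUBIC)
cv2.imwrite("pics/c1.png",cv2.resize(env.read_camera("top")[130:250,160:320,::-1],(800,600),interpolation=cv2.INTER_CUBIC))
k=1.5625
for nm,u,v,z in [("dr NW",193,220,.2),("dr NE",284,234,.2),("dr SE",262,353,.2),("dr SW",170,340,.2),
 ("bk_a top front",277,345,.212),
 ("bkend foot end far",437,307,.04),("foot end near",432,356,.04),("green top far",410,278,.17),("green top near",402,361,.17),
 ("mug",415,262,.092),("earbud",457,384,.026),("small",484,288,.05),("eraser",368,384,.012),("pb right",322,383,.016),("calc",582,420,.016),("bottle",583,295,.1)]:
    print(nm,at("top",u/k,v/k,z).round(3))
E
```

```text
dr NW [0.65  0.258 0.2  ]
dr NE [0.629 0.096 0.2  ]
dr SE [0.42  0.119 0.2  ]
dr SW [0.438 0.276 0.2  ]
bk_a top front [0.433 0.092 0.212]
bkend foot end far [ 0.536 -0.187  0.04 ]
foot end near [ 0.437 -0.178  0.04 ]
green top far [ 0.563 -0.127  0.17 ]
green top near [ 0.416 -0.117  0.17 ]
mug [ 0.614 -0.139  0.092]
earbud [ 0.385 -0.229  0.026]
small [ 0.575 -0.28   0.05 ]
eraser [ 0.381 -0.053  0.012]
pb right [0.38  0.039 0.016]
calc [ 0.322 -0.477  0.016]
bottle [ 0.556 -0.46   0.1  ]
```

View pics/c1.png

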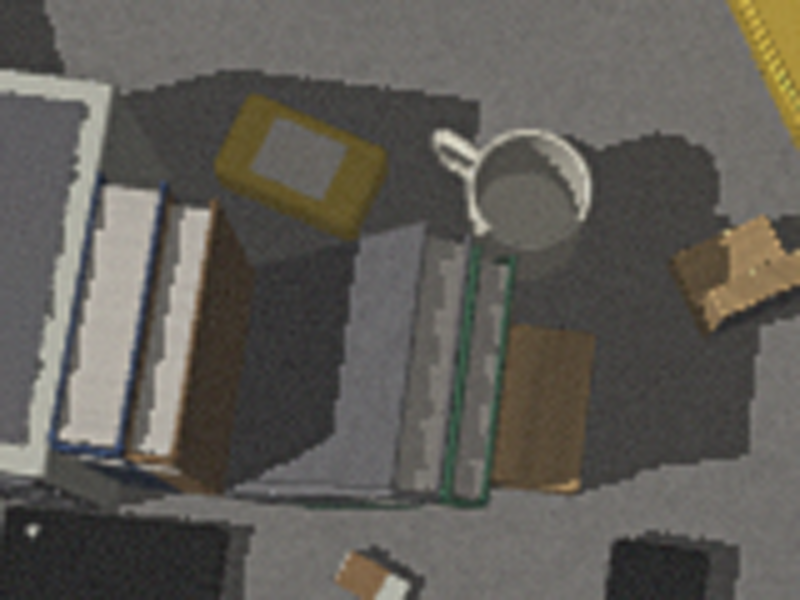

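The crop shows the beech bookend's board and foot at (545,410), wider than the small one at (740,270), so it is the one meant. The drawer unit's yaw is about -6°, so the row runs along (0.105, 0.994). I'll turn the tool to yaw 84 so that tool x points to the unit.

Request:
jog_arm(motion=[{"az":-6.15},{"az":-6.15},{"az":-6.15},{"az":-6.15},{"az":-6.15}], claw=0.15)

```text
$.motion[0]: bad value
```

Request:
jog_arm(motion=[{"az":-6.15},{"az":-6.15},{"az":-6.15},{"az":-6.15},{"az":-6.15}])

```text
$.motion[0]: bad value
```

Request:
jog_arm(motion=[{"x":2.9,"y":1.3},{"x":2.9,"y":1.3},{"x":2.9,"y":1.3},{"x":2.9,"y":1.3},{"x":2.9,"y":1.3}])

```text
$.motion[0]: bad value
```

Request:
jog_arm(motion=[{"x":2.9,"y":1.3},{"x":2.9,"y":1.3},{"x":2.9,"y":1.3},{"x":2.9,"y":1.3},{"x":2.9,"y":1.3}])

```text
$.motion[0]: bad value
```

Request:
jog_arm(motion=[{"x":0,"y":0,"z":0,"ax":0,"ay":0,"az":-6.15},{"x":0,"y":0,"z":0,"ax":0,"ay":0,"az":-6.15},{"x":0,"y":0,"z":0,"ax":0,"ay":0,"az":-6.15},{"x":0,"y":0,"z":0,"ax":0,"ay":0,"az":-6.15},{"x":0,"y":0,"z":0,"ax":0,"ay":0,"az":-6.15}], claw=0.15)

```text
time_s: 0.75
tool_pos: [0.2482, -0.6007, 0.2224]
tool_rot: [-180.0, -0.0, 53.5]
force: [0.3, -0.4, 0.3]
grip_width: 0.0557
grasp_force: 0.0
```

Request:
jog_arm(motion=[{"x":0,"y":0,"z":0,"ax":0,"ay":0,"az":-6.1},{"x":0,"y":0,"z":0,"ax":0,"ay":0,"az":-6.1},{"x":0,"y":0,"z":0,"ax":0,"ay":0,"az":-6.1},{"x":0,"y":0,"z":0,"ax":0,"ay":0,"az":-6.1},{"x":0,"y":0,"z":0,"ax":0,"ay":0,"az":-6.1}])

```text
time_s: 1.25
tool_pos: [0.2481, -0.6007, 0.2224]
tool_rot: [-180.0, -0.0, 84.0]
force: [-0.8, -0.4, -0.1]
grip_width: 0.0501
grasp_force: 0.0
```

Request:
jog_arm(motion=[{"x":2.9,"y":1.3,"z":0,"ax":0,"ay":0,"az":0},{"x":2.9,"y":1.3,"z":0,"ax":0,"ay":0,"az":0},{"x":2.9,"y":1.3,"z":0,"ax":0,"ay":0,"az":0},{"x":2.9,"y":1.3,"z":0,"ax":0,"ay":0,"az":0},{"x":2.9,"y":1.3,"z":0,"ax":0,"ay":0,"az":0}])

```text
time_s: 1.75
tool_pos: [0.3292, -0.4626, 0.2225]
tool_rot: [-180.0, 0.0, 83.7]
force: [-0.1, 0.3, -0.3]
grip_width: 0.05
grasp_force: 0.0
```

Request:
jog_arm(motion=[{"x":2.9,"y":1.3,"z":0,"ax":0,"ay":0,"az":0},{"x":2.9,"y":1.3,"z":0,"ax":0,"ay":0,"az":0},{"x":2.9,"y":1.3,"z":0,"ax":0,"ay":0,"az":0},{"x":2.9,"y":1.3,"z":0,"ax":0,"ay":0,"az":0},{"x":2.9,"y":1.3,"z":0,"ax":0,"ay":0,"az":0}])

```text
time_s: 2.25
tool_pos: [0.4097, -0.3256, 0.2226]
tool_rot: [180.0, 0.0, 83.7]
force: [-0.2, -0.3, 0.3]
grip_width: 0.0501
grasp_force: 0.0
```

Request:
jog_arm(motion=[{"x":3.0,"y":1.2,"z":1.35,"ax":0,"ay":0,"az":0},{"x":3.0,"y":1.2,"z":1.35,"ax":0,"ay":0,"az":0},{"x":3.0,"y":1.2,"z":1.35,"ax":0,"ay":0,"az":0},{"x":3.0,"y":1.2,"z":1.35,"ax":0,"ay":0,"az":0},{"x":3.0,"y":1.2,"z":1.35,"ax":0,"ay":0,"az":0}])

```text
time_s: 2.75
tool_pos: [0.4857, -0.1832, 0.1547]
tool_rot: [180.0, 0.0, 83.7]
force: [-0.1, -0.9, -0.5]
grip_width: 0.0501
grasp_force: 0.0
```

Request:
jog_arm(motion=[{"x":0.8,"y":0,"z":0,"ax":0,"ay":0,"az":0},{"x":0.8,"y":0,"z":0,"ax":0,"ay":0,"az":0},{"x":0.8,"y":0,"z":0,"ax":0,"ay":0,"az":0},{"x":0.8,"y":0,"z":0,"ax":0,"ay":0,"az":0},{"x":0.8,"y":0,"z":0,"ax":0,"ay":0,"az":0}])

```text
time_s: 3.25
tool_pos: [0.4897, -0.1449, 0.1555]
tool_rot: [180.0, 0.0, 83.6]
force: [0.1, -0.6, -0.1]
grip_width: 0.05
grasp_force: 0.0
```

Request:
jog_arm(motion=[{"x":0.6,"y":0,"z":0,"ax":0,"ay":0,"az":0},{"x":0.6,"y":0,"z":0,"ax":0,"ay":0,"az":0},{"x":0.6,"y":0,"z":0,"ax":0,"ay":0,"az":0},{"x":0.6,"y":0,"z":0,"ax":0,"ay":0,"az":0},{"x":0.6,"y":0,"z":0,"ax":0,"ay":0,"az":0}])

```text
time_s: 3.75
tool_pos: [0.4933, -0.1153, 0.1556]
tool_rot: [180.0, 0.1, 83.7]
force: [-0.1, -2.5, 3.3]
grip_width: 0.0496
grasp_force: 1.5
```

Request:
jog_arm(motion=[{"x":0.6,"y":0,"z":0,"ax":0,"ay":0,"az":0},{"x":0.6,"y":0,"z":0,"ax":0,"ay":0,"az":0},{"x":0.6,"y":0,"z":0,"ax":0,"ay":0,"az":0},{"x":0.6,"y":0,"z":0,"ax":0,"ay":0,"az":0},{"x":0.6,"y":0,"z":0,"ax":0,"ay":0,"az":0}])

```text
time_s: 4.25
tool_pos: [0.4962, -0.0839, 0.1548]
tool_rot: [-180.0, -0.0, 83.7]
force: [-0.2, -1.3, 0.9]
grip_width: 0.0501
grasp_force: 0.7
```

Request:
jog_arm(motion=[{"x":0.6,"y":0,"z":0,"ax":0,"ay":0,"az":0},{"x":0.6,"y":0,"z":0,"ax":0,"ay":0,"az":0},{"x":0.6,"y":0,"z":0,"ax":0,"ay":0,"az":0},{"x":0.6,"y":0,"z":0,"ax":0,"ay":0,"az":0},{"x":0.6,"y":0,"z":0,"ax":0,"ay":0,"az":0}])

```text
time_s: 4.75
tool_pos: [0.4996, -0.0543, 0.1549]
tool_rot: [-180.0, -0.0, 83.7]
force: [-0.2, -0.6, 0.2]
grip_width: 0.0499
grasp_force: 0.2
```

Run:
```python
from h import *
cv2.imwrite("pics/c2.png",cv2.resize(env.read_camera("scene")[120:270,100:300,::-1],(800,600),interpolation=cv2.INTER_CUBIC))
```

```text
(no output)
```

View pics/c2.png

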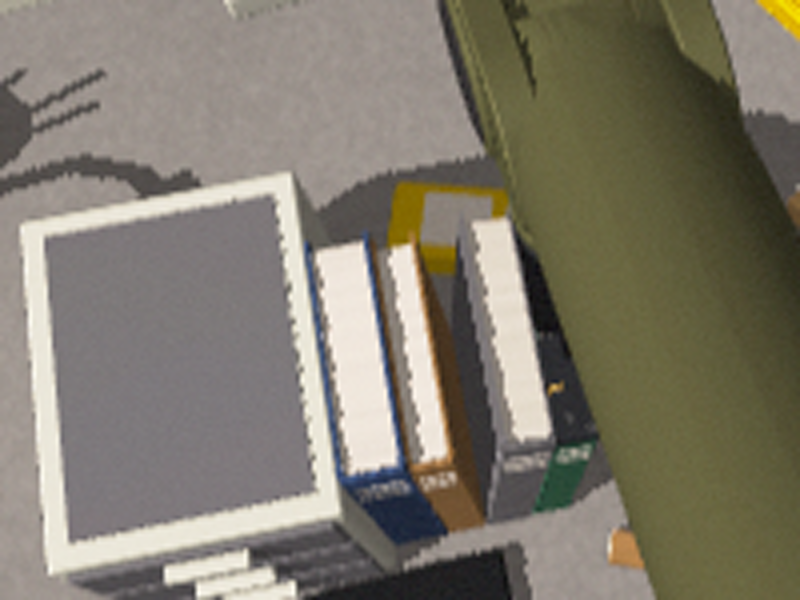

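The grey book (510,330) is nearly up, and the green one (570,470) is following it. I'll keep pushing until the force rises.

Request:
jog_arm(motion=[{"x":0.4,"y":0,"z":0,"ax":0,"ay":0,"az":0},{"x":0.4,"y":0,"z":0,"ax":0,"ay":0,"az":0},{"x":0.4,"y":0,"z":0,"ax":0,"ay":0,"az":0},{"x":0.3,"y":0,"z":0,"ax":0,"ay":0,"az":0},{"x":0.3,"y":0,"z":0,"ax":0,"ay":0,"az":0}])

```text
time_s: 5.3
tool_pos: [0.5016, -0.0369, 0.155]
tool_rot: [180.0, 0.0, 83.7]
force: [0.1, -0.1, -0.1]
grip_width: 0.0501
grasp_force: 0.0
```

Request:
jog_arm(motion=[{"x":0.2,"y":0,"z":0,"ax":0,"ay":0,"az":0},{"x":0.2,"y":0,"z":0,"ax":0,"ay":0,"az":0},{"x":0.1,"y":0,"z":0,"ax":0,"ay":0,"az":0},{"x":0.1,"y":0,"z":0,"ax":0,"ay":0,"az":0},{"x":0,"y":0,"z":0,"ax":0,"ay":0,"az":0}])

```text
time_s: 5.8
tool_pos: [0.5022, -0.0312, 0.155]
tool_rot: [-180.0, 0.0, 83.7]
force: [0.0, 0.0, -0.2]
grip_width: 0.0502
grasp_force: 0.0
```

Request:
jog_arm(motion=[{"x":0.15,"y":0,"z":0,"ax":0,"ay":0,"az":0},{"x":0.15,"y":0,"z":0,"ax":0,"ay":0,"az":0},{"x":0.15,"y":0,"z":0,"ax":0,"ay":0,"az":0},{"x":0,"y":0,"z":0,"ax":0,"ay":0,"az":0},{"x":0,"y":0,"z":0,"ax":0,"ay":0,"az":0}])

```text
time_s: 6.3
tool_pos: [0.5027, -0.0269, 0.1551]
tool_rot: [180.0, 0.0, 83.7]
force: [-0.6, -0.7, 1.1]
grip_width: 0.05
grasp_force: 0.3
```

Run:
```python
from h import *
cv2.imwrite("pics/c3.png",cv2.resize(env.read_camera("scene")[120:270,100:300,::-1],(800,600),interpolation=cv2.INTER_CUBIC))
```

```text
(no output)
```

View pics/c3.png

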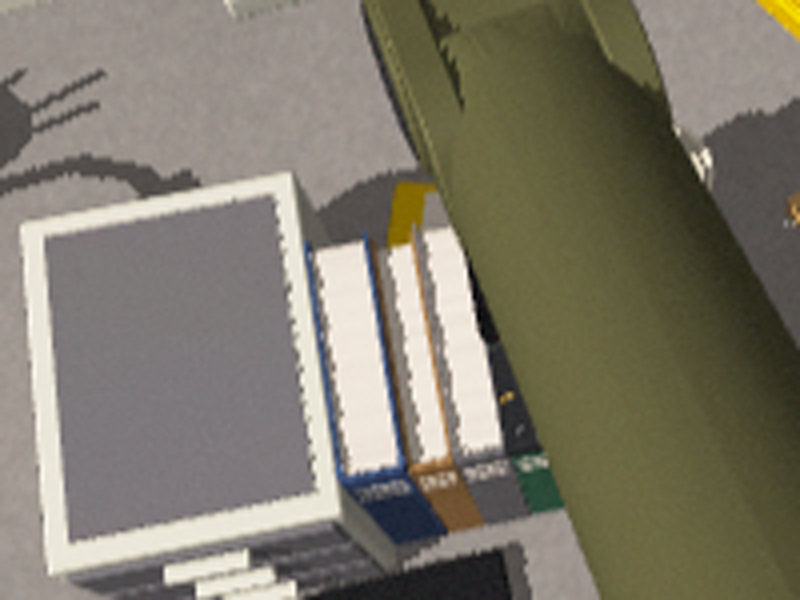

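Grey (465,340) now stands against brown, and green is almost upright. I'll push a few millimetres more.

Request:
jog_arm(motion=[{"x":0.15,"y":0,"z":0,"ax":0,"ay":0,"az":0},{"x":0.15,"y":0,"z":0,"ax":0,"ay":0,"az":0},{"x":0.1,"y":0,"z":0,"ax":0,"ay":0,"az":0},{"x":0,"y":0,"z":0,"ax":0,"ay":0,"az":0},{"x":0,"y":0,"z":0,"ax":0,"ay":0,"az":0}])

```text
time_s: 6.85
tool_pos: [0.5026, -0.026, 0.155]
tool_rot: [-180.0, 0.3, 83.6]
force: [-2.6, -7.0, 2.5]
grip_width: 0.0499
grasp_force: 3.8
```

Request:
jog_arm(motion=[{"x":-0.2,"y":0,"z":0,"ax":0,"ay":0,"az":0},{"x":-0.4,"y":0,"z":0,"ax":0,"ay":0,"az":0},{"x":-1,"y":0,"z":0,"ax":0,"ay":0,"az":0},{"x":-2,"y":0,"z":0,"ax":0,"ay":0,"az":0},{"x":-3,"y":0,"z":0,"ax":0,"ay":0,"az":0}])

```text
time_s: 7.35
tool_pos: [0.4963, -0.0873, 0.1552]
tool_rot: [180.0, -0.1, 83.9]
force: [-0.5, -0.2, 0.3]
grip_width: 0.0501
grasp_force: 0.0
```

Request:
jog_arm(motion=[{"x":-4,"y":-0.3,"z":0,"ax":0,"ay":0,"az":0},{"x":-4,"y":-0.3,"z":0,"ax":0,"ay":0,"az":0},{"x":-4,"y":-0.3,"z":0,"ax":0,"ay":0,"az":0},{"x":-3,"y":0,"z":0,"ax":0,"ay":0,"az":0},{"x":-1,"y":0,"z":0,"ax":0,"ay":0,"az":0}])

```text
time_s: 7.85
tool_pos: [0.4681, -0.2506, 0.1548]
tool_rot: [180.0, 0.0, 83.4]
force: [-0.7, 0.5, -1.0]
grip_width: 0.05
grasp_force: 0.0
```

Run:
```python
from h import *
cv2.imwrite("pics/c4.png",cv2.resize(env.read_camera("top")[130:250,160:320,::-1],(800,600),interpolation=cv2.INTER_CUBIC))
```

```text
(no output)
```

View pics/c4.png

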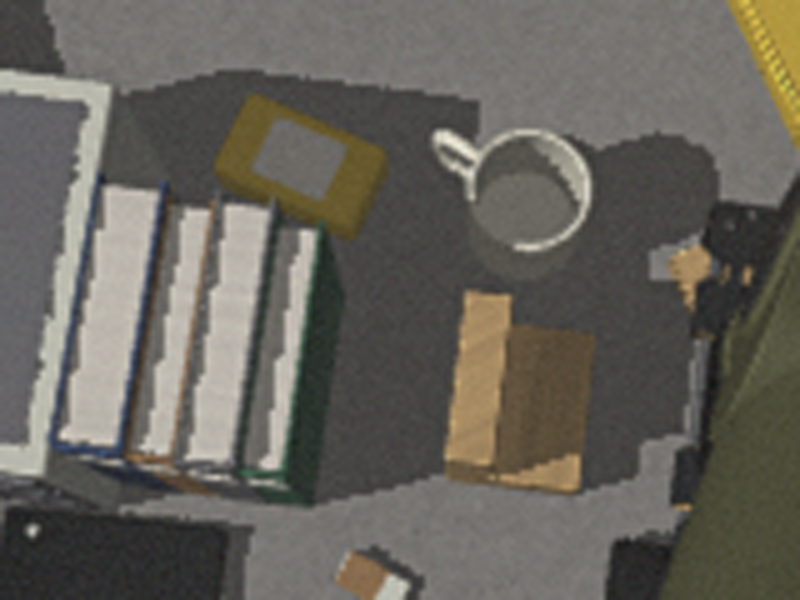

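All four books stand together (70–320 px). The bookend (520,390) hasn't moved, and its inner top edge runs from (465,290) to (445,478).

Run:
```python
from h import *
for nm,u,v,z in [("inner far",465,290,.125),("inner near",445,478,.125),("foot end far",594,334,.04),("foot end near",581,488,.04),("d top far",325,222,.198),("d top near",289,485,.198),("d bot near",312,503,0),("mug l",529,250,.092),("earbud corner",612,540,.026)]:
    print(nm,at("top",160+u/5,130+v/5,z).round(3))
```

```text
inner far [ 0.543 -0.102  0.125]
inner near [ 0.434 -0.094  0.125]
foot end far [ 0.535 -0.184  0.04 ]
foot end near [ 0.438 -0.177  0.04 ]
d top far [ 0.564 -0.025  0.198]
d top near [ 0.421 -0.012  0.198]
d bot near [ 0.428 -0.009  0.   ]
mug l [ 0.576 -0.14   0.092]
earbud corner [ 0.408 -0.198  0.026]
```

Request:
jog_arm(motion=[{"x":2.0,"y":0,"z":0,"ax":0,"ay":0,"az":0},{"x":2.0,"y":0,"z":0,"ax":0,"ay":0,"az":0},{"x":0.8,"y":-0.2,"z":0,"ax":0,"ay":0,"az":0},{"x":0,"y":0,"z":2,"ax":0,"ay":0,"az":0},{"x":0,"y":0,"z":3,"ax":0,"ay":0,"az":0}])

```text
time_s: 8.4
tool_pos: [0.4746, -0.198, 0.1065]
tool_rot: [179.7, 0.1, 83.8]
force: [-1.1, -1.2, -0.3]
grip_width: 0.0499
grasp_force: 0.0
```

Request:
jog_arm(motion=[{"x":0,"y":0,"z":3,"ax":0,"ay":0,"az":0},{"x":0,"y":0,"z":2,"ax":0,"ay":0,"az":0},{"x":0,"y":0,"z":1.5,"ax":0,"ay":0,"az":0},{"x":0,"y":0,"z":1,"ax":0,"ay":0,"az":0},{"x":0,"y":0,"z":0.5,"ax":0,"ay":0,"az":0}])

```text
time_s: 8.9
tool_pos: [0.4727, -0.1982, 0.0245]
tool_rot: [-180.0, -0.0, 83.7]
force: [-0.2, -0.2, -0.2]
grip_width: 0.0499
grasp_force: 0.0
```

Request:
jog_arm(motion=[{"x":0,"y":-0.3,"z":0,"ax":0,"ay":0,"az":0},{"x":0.4,"y":0,"z":0,"ax":0,"ay":0,"az":0},{"x":0.4,"y":0,"z":0,"ax":0,"ay":0,"az":0},{"x":0.4,"y":0,"z":0,"ax":0,"ay":0,"az":0},{"x":0.4,"y":0,"z":0,"ax":0,"ay":0,"az":0}])

```text
time_s: 9.4
tool_pos: [0.4718, -0.1837, 0.0258]
tool_rot: [179.9, 0.2, 83.7]
force: [-1.3, -4.9, 3.1]
grip_width: 0.0502
grasp_force: 2.4
```

Request:
jog_arm(motion=[{"x":0.4,"y":0,"z":0,"ax":0,"ay":0,"az":0},{"x":0.4,"y":0,"z":0,"ax":0,"ay":0,"az":0},{"x":0.4,"y":0,"z":0,"ax":0,"ay":0,"az":0},{"x":0.4,"y":0,"z":0,"ax":0,"ay":0,"az":0},{"x":0.4,"y":0,"z":0,"ax":0,"ay":0,"az":0}])

```text
time_s: 9.9
tool_pos: [0.4743, -0.1638, 0.0258]
tool_rot: [179.9, 0.1, 83.6]
force: [-0.5, -5.5, 3.0]
grip_width: 0.0499
grasp_force: 2.6
```

Request:
jog_arm(motion=[{"x":0.4,"y":0,"z":0,"ax":0,"ay":0,"az":0},{"x":0.4,"y":0,"z":0,"ax":0,"ay":0,"az":0},{"x":0.4,"y":0,"z":0,"ax":0,"ay":0,"az":0},{"x":0.4,"y":0,"z":0,"ax":0,"ay":0,"az":0},{"x":0.4,"y":0,"z":0,"ax":0,"ay":0,"az":0}])

```text
time_s: 10.4
tool_pos: [0.4765, -0.1439, 0.0258]
tool_rot: [179.9, 0.1, 83.6]
force: [-1.6, -5.7, 2.9]
grip_width: 0.0501
grasp_force: 2.7
```

Request:
jog_arm(motion=[{"x":0.4,"y":0,"z":0,"ax":0,"ay":0,"az":0},{"x":0.4,"y":0,"z":0,"ax":0,"ay":0,"az":0},{"x":0.3,"y":0,"z":0,"ax":0,"ay":0,"az":0},{"x":0.3,"y":0,"z":0,"ax":0,"ay":0,"az":0},{"x":0.2,"y":0,"z":0,"ax":0,"ay":0,"az":0}])

```text
time_s: 10.9
tool_pos: [0.4782, -0.1279, 0.0258]
tool_rot: [179.9, 0.1, 83.6]
force: [-0.3, -5.7, 2.6]
grip_width: 0.0496
grasp_force: 2.7
```

Request:
jog_arm(motion=[{"x":0.3,"y":0,"z":0,"ax":0,"ay":0,"az":0},{"x":0.3,"y":0,"z":0,"ax":0,"ay":0,"az":0},{"x":0.3,"y":0,"z":0,"ax":0,"ay":0,"az":0},{"x":0.3,"y":0,"z":0,"ax":0,"ay":0,"az":0},{"x":0.2,"y":0,"z":0,"ax":0,"ay":0,"az":0}])

```text
time_s: 11.4
tool_pos: [0.4798, -0.114, 0.0258]
tool_rot: [179.9, 0.1, 83.6]
force: [0.1, -5.4, 3.7]
grip_width: 0.05
grasp_force: 2.8
```

Request:
jog_arm(motion=[{"x":0.1,"y":0,"z":0,"ax":0,"ay":0,"az":0},{"x":0.1,"y":0,"z":0,"ax":0,"ay":0,"az":0},{"x":0.1,"y":0,"z":0,"ax":0,"ay":0,"az":0},{"x":0,"y":0,"z":0,"ax":0,"ay":0,"az":0},{"x":0,"y":0,"z":0,"ax":0,"ay":0,"az":0}])

```text
time_s: 11.9
tool_pos: [0.4801, -0.1111, 0.0258]
tool_rot: [179.9, 0.1, 83.6]
force: [-1.1, -4.8, 3.6]
grip_width: 0.0494
grasp_force: 2.5
```

Request:
jog_arm(motion=[{"x":0.1,"y":0,"z":0,"ax":0,"ay":0,"az":0},{"x":0.1,"y":0,"z":0,"ax":0,"ay":0,"az":0},{"x":0.1,"y":0,"z":0,"ax":0,"ay":0,"az":0},{"x":0,"y":0,"z":0,"ax":0,"ay":0,"az":0},{"x":0,"y":0,"z":0,"ax":0,"ay":0,"az":0}])

```text
time_s: 12.4
tool_pos: [0.4804, -0.1081, 0.0258]
tool_rot: [179.9, 0.1, 83.6]
force: [-0.6, -4.3, 3.6]
grip_width: 0.0498
grasp_force: 2.5
```

Request:
jog_arm(motion=[{"x":0.1,"y":0,"z":0,"ax":0,"ay":0,"az":0},{"x":0.1,"y":0,"z":0,"ax":0,"ay":0,"az":0},{"x":0.1,"y":0,"z":0,"ax":0,"ay":0,"az":0},{"x":0,"y":0,"z":0,"ax":0,"ay":0,"az":0},{"x":0,"y":0,"z":0,"ax":0,"ay":0,"az":0}])

```text
time_s: 12.9
tool_pos: [0.4805, -0.1075, 0.0258]
tool_rot: [179.9, 0.3, 83.6]
force: [-0.3, -9.8, 2.0]
grip_width: 0.0498
grasp_force: 4.9
```

Run:
```python
from h import *
cv2.imwrite("pics/c5.png",cv2.resize(env.read_camera("top")[130:250,160:320,::-1],(800,600),interpolation=cv2.INTER_CUBIC))
```

```text
(no output)
```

View pics/c5.png

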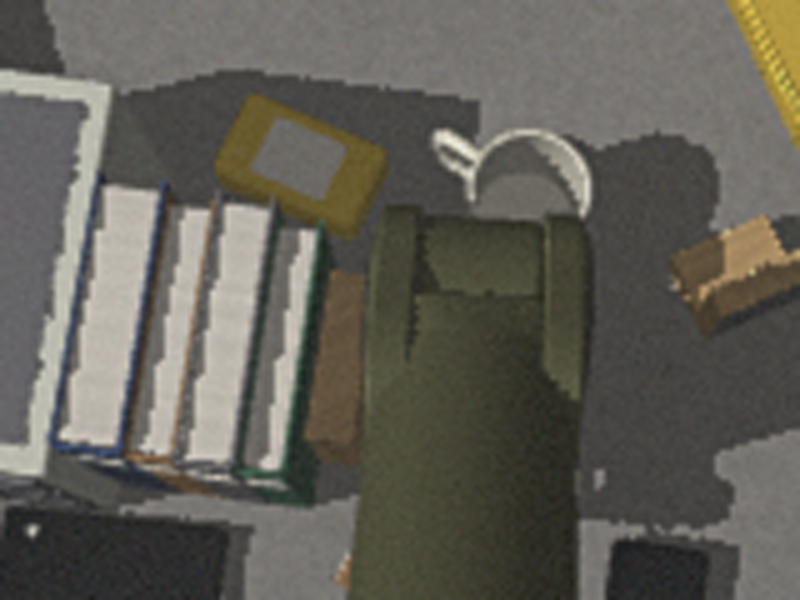

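The force jumped to about 10 N as the bookend board (335,370) met the green book (315,400). One more light press will close any gaps, then I'll back off.

Request:
jog_arm(motion=[{"x":0.1,"y":0,"z":0,"ax":0,"ay":0,"az":0},{"x":0.1,"y":0,"z":0,"ax":0,"ay":0,"az":0},{"x":0.1,"y":0,"z":0,"ax":0,"ay":0,"az":0},{"x":0,"y":0,"z":0,"ax":0,"ay":0,"az":0},{"x":0,"y":0,"z":0,"ax":0,"ay":0,"az":0}])

```text
time_s: 13.45
tool_pos: [0.4805, -0.1068, 0.0259]
tool_rot: [179.9, 0.4, 83.6]
force: [-1.1, -15.1, 1.9]
grip_width: 0.05
grasp_force: 7.3
```

Request:
jog_arm(motion=[{"x":-0.4,"y":0,"z":0,"ax":0,"ay":0,"az":0},{"x":-0.6,"y":0,"z":0,"ax":0,"ay":0,"az":0},{"x":-1,"y":0,"z":0,"ax":0,"ay":0,"az":0},{"x":-1.5,"y":0,"z":0,"ax":0,"ay":0,"az":0},{"x":-2,"y":0,"z":0,"ax":0,"ay":0,"az":0}])

```text
time_s: 13.95
tool_pos: [0.4745, -0.1546, 0.0249]
tool_rot: [-180.0, -0.1, 83.8]
force: [-0.9, -0.9, -0.1]
grip_width: 0.0496
grasp_force: 0.0
```

Request:
jog_arm(motion=[{"x":-2.0,"y":0,"z":0,"ax":0,"ay":0,"az":0},{"x":-1.5,"y":0,"z":-1,"ax":0,"ay":0,"az":0},{"x":0,"y":0,"z":-4,"ax":0,"ay":0,"az":0},{"x":0,"y":0,"z":-4,"ax":0,"ay":0,"az":0},{"x":0,"y":0,"z":-4,"ax":0,"ay":0,"az":0}])

```text
time_s: 14.45
tool_pos: [0.4702, -0.1897, 0.156]
tool_rot: [-180.0, -0.1, 83.7]
force: [0.2, -0.4, -0.3]
grip_width: 0.0499
grasp_force: 0.0
```

Request:
jog_arm(motion=[{"x":-3,"y":0,"z":-1,"ax":0,"ay":0,"az":0},{"x":-4,"y":0,"z":-1,"ax":0,"ay":0,"az":0},{"x":-4,"y":0,"z":-1,"ax":0,"ay":0,"az":0},{"x":-3,"y":0,"z":-1,"ax":0,"ay":0,"az":0},{"x":0,"y":0,"z":0,"ax":0,"ay":0,"az":0}])

```text
time_s: 14.95
tool_pos: [0.4538, -0.3349, 0.1958]
tool_rot: [179.9, 0.1, 83.3]
force: [-0.0, -0.3, 1.0]
grip_width: 0.0502
grasp_force: 0.0
```

Run:
```python
from h import *
a=cv2.resize(env.read_camera("top")[130:250,160:320,::-1],(800,600),interpolation=cv2.INTER_CUBIC)
cv2.imwrite("pics/c6.png",a)
```

```text
(no output)
```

View pics/c6.png

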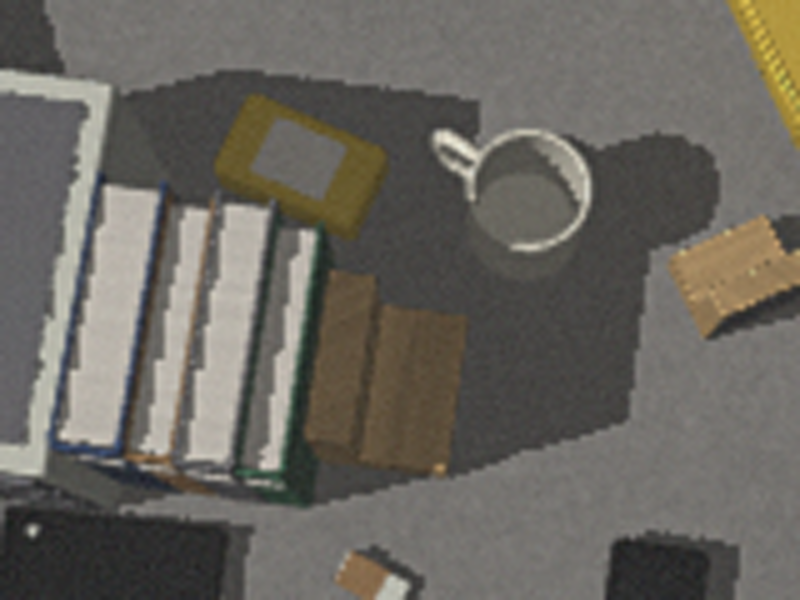

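The bookend (385,370) stands square against the green book, the row is closed up, and nothing else has moved.

```bash
python3 -c "
from cell import env
print(env.sign_off())"
```

```text
the job is handed in; nothing more can be done
None
```

I pushed the two leaning books upright, slid the bookend square against the last one and handed the job in at about 15 s of robot time; the final picture shows the row closed and nothing else moved, but the hand-in returned no verdict.

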